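Find the key that opens the lock box

ROBOT

A 6-joint arm with a two-finger parallel gripper is mounted at the origin on the work surface. World frame = base frame: x ahead of the robot, y to its left, z up, the work surface at z = 0. Lengths are in m, angles in degrees, forces in N, time in s.
With the tool pointing down it reaches from about 0.325 to 0.85 m from the base axis. Payload 15.5 kg.
Tool frame: the origin (TCP) lies midway between the tips of the shut fingers; the grasp point (between the pads) lies 19 mm behind it; z points along the fingers, y is the line along which they close (so a half turn about z gives the same grasp; the last joint's range is limited). The gripper opens to 91 mm and grips with 3 to 60 N. Pads are 32 mm wide; open, the fingers measure 118 mm over their backs; the gripper's body (76 mm by 178 mm) begins 60 mm behind the grasp point.
Start: joints at [-69.528, 28.281, 77.091, -0, 74.628, -5.472], TCP at [0.273, -0.562, 0.214] pointing down, gripper open.
Joint ranges: [-166.48, 166.48], [-47.26, 123.95], [12.59, 153.08], [-70.14, 250.14], [6.76, 159.57], [-176.63, 176.63]. Speed limits (degrees/s): [108.29, 108.29, 147.25, 172.46, 172.46, 172.46].

INTERFACE

Orientations are given as a 3x3 rotation matrix whose columns are the frame's x, y, z axes.
In Python, from bench import ctrl gives the robot as it stands. The module is installed in compiled form; this text tells all that it offers. Calls block until the motion is done:
- ctrl.goto(position, orientation): joint-space move of the TCP to a pose.
- ctrl.move_l(position, vel=0.15, ori=None, contact_N=None): straight line of the TCP; ori=None keeps the orientation; vel is the mean speed in m/s. With contact_N (N) it stops when the force on the tool has changed by that much, and returns True; else False.
- ctrl.movej(angles): joint-space move.
- ctrl.command_gripper(opening): opening from 0.0 (shut) to 1.0 (fully open); the grip force is fixed at half the most; returns when the fingers have stopped.
- ctrl.sleep(seconds).
- ctrl.ik(position, orientation): joint angles nearest the present ones, or None.
- ctrl.read_camera(name): name is "side" or "top"; returns the picture (480x640x3 uint8, blue, green, red); there is no depth.
- ctrl.camera_params(name): a dict with "fx", "fy", "cx", "cy" (pixels), "D" ([k1, k2, p1, p2, k3] as OpenCV has them; the pictures are not rectified), "pose" (4x4, takes a point from camera to world coordinates). Camera axes: x right, y up, looking along -z (the intrinsics and any distortion apply to the point x, -y, -z); pixel columns grow to the right and rows downward; lengths in m; the calibration is good to about 2 mm. A picture is of the moment at which its call begins. camera_params takes no time and is no camera call.
A pose or a line that the arm cannot do raises ctrl.MotionError and nothing moves.
- ctrl.sign_off(): hands the job in; it is judged then, once.
Readings, each from a call of its own:
- ctrl.current_t(): time.
- ctrl.current_q(): joint angles.
- ctrl.current_dq(): joint speeds.
- ctrl.current_effort(): joint torques, N m.
- ctrl.current_tool_pos(): TCP position.
- ctrl.current_eef_rot(): TCP orientation.
- ctrl.current_contact_force(): force on the tool from outside, world axes, zero at the start.
- ctrl.current_wrist_torque(): the same for the moment, N m.
- ctrl.current_grip_width(): opening from 0.0 (shut) to 1.0 (fully open).
- ctrl.current_grasp_force(): force on a finger pad.
Only numpy, scipy, OpenCV 4.12 (cv2) and the standard library are available. Lean on these libraries where they do the work, as an engineer would, in place of code of your own. Each camera call takes 0.05 s, during which the arm holds its last target. There are 200 camera calls.

TASK

One of the three keys standing in the wooden holder opens the steel lock box; it cannot be told by looking, so try them in the lock until you find it. Turn that key clockwise all the way to the stop and leave it pushed fully home in the lock; the other keys belong upright in the holder's slots. Do not shift the other things on the table.

Things in the scene. Friction and masses are not known exactly. Their poses are not given: they have to be found in the camera images.
- keyhole (a point): centre of the lock's fixed round steel face in the lid, 93 mm above the table, in a rosette 53 mm across, 3 mm above the lid. Frame as lockbox: slot 27 mm along y (crosswise), 8 mm along x, 2 mm bevel. Any key goes straight down, blade along the slot, 48 mm, till the underside of its head rests on the face; only there can it turn, and only the right one will.
- lock (a joint): turn of the lock's works (rad), shown by a marked ring round the face: 0 locked (at start), growing clockwise from above to the stop at 1.05. Only the right key moves it; the lock lags the key by 0.15 to 0.4 rad; easy (0.03 N m), stays as left. A wrong key jams within 0.4 rad at a light grip (15 N); forced, it leaves the lock near 0. Turn it back to pull it out. The right key differs each time.
- lockbox: dark steel lock box with a hinged lid, 306 mm wide (y), 226 mm deep (x), 90 mm high; a low wire handle (top 99 mm above the table) lies folded on the lid behind the lock. Origin: centre of its underside on the table; the keyhole is 55 mm from it towards -x, the front. It does not move when worked.
- holder: oak catch-all, 190 mm (y) x 130 mm (x): along its front (-x) edge a key bar 46 mm deep, 58 mm high; behind it a tray with 28 mm walls. Origin: centre of its underside on the table. Three slots in the bar's top, centred at x = -42 mm, y = -56, 0 and 56 mm, each 27 mm along y, 8 mm along x, 51 mm deep; keys stand in them, heads resting on the bar's top. It does not move when worked.
- key_a: one of three safe keys, alike but for the height of their bits, in the holder's slots in any order. Black head 36 mm wide (y), 10 mm thick (x), 32 mm tall: grip it across the 10 mm. Below it a blade 48 mm long: 6 mm steel pin, flat bits 22 mm wide (y), 4 mm thick, rounded tip, alike on both sides: works either way round. Origin: centre of the head's underside, top of the blade; z up. 35 to 70 g.
- key_b: one of three safe keys, alike but for the height of their bits, in the holder's slots in any order. Black head 36 mm wide (y), 10 mm thick (x), 32 mm tall: grip it across the 10 mm. Below it a blade 48 mm long: 6 mm steel pin, flat bits 22 mm wide (y), 4 mm thick, rounded tip, alike on both sides: works either way round. Origin: centre of the head's underside, top of the blade; z up. 35 to 70 g.
- key_c: one of three safe keys, alike but for the height of their bits, in the holder's slots in any order. Black head 36 mm wide (y), 10 mm thick (x), 32 mm tall: grip it across the 10 mm. Below it a blade 48 mm long: 6 mm steel pin, flat bits 22 mm wide (y), 4 mm thick, rounded tip, alike on both sides: works either way round. Origin: centre of the head's underside, top of the blade; z up. 35 to 70 g.
- remote_white: a white plastic remote control lying flat, 150 x 42 x 20 mm; origin: centre of its underside. A bystander.
- remote_black: a black television remote control lying flat, 190 x 48 x 18 mm; origin: centre of its underside. A bystander.
- mug: a white ceramic mug with one handle, 82 mm across, 95 mm tall; origin: centre of its underside. A bystander.
- candle: a candle in an amber glass, 76 mm across, 82 mm tall with its wick; origin: centre of its underside. A bystander.
- glasses_case: a dark brown spectacles case, 160 x 62 x 42 mm; origin: centre of its underside. A bystander.
- cards: a boxed deck of cards, 90 x 64 x 19 mm; origin: centre of its underside. A bystander.
- pen: a dark metal pen, 130 x 11 x 11 mm, in the tray behind the holder's key bar; origin: centre of its underside. A bystander.
Not all that is in view belongs to the job. Of the things that look like the holder, the largest one is meant.

How it is judged (in metres and radians):
At the end, for the whole second after the job is handed in: Lock past 0.85 rad of its 1.05; one key in it, within 4 mm of its centre, shoulder at most 4 mm above its face, upright within 0.12 rad; the two other keys each in a slot of the holder, shoulder 53 to 66 mm above its underside, upright within 0.2 rad; keys at rest (under 30 mm/s) (value of joint lock above 0.85 rad and ((horizontal distance between key_a and keyhole below 0.004 m and z of key_a in the frame of keyhole below 0.004 m and angle between key_a's own z axis and vertical below 0.12 rad and z of key_b in the frame of holder between 0.053 and 0.066 m and x of key_b in the frame of holder between -0.06 and -0.024 m and y of key_b in the frame of holder between -0.08 and 0.08 m and angle between each of key_b, key_c's own z axis and vertical below 0.2 rad and z of key_c in the frame of holder between 0.053 and 0.066 m and x of key_c in the frame of holder between -0.06 and -0.024 m and y of key_c in the frame of holder between -0.08 and 0.08 m) or (horizontal distance between key_b and keyhole below 0.004 m and z of key_b in the frame of keyhole below 0.004 m and angle between key_b's own z axis and vertical below 0.12 rad and z of key_a in the frame of holder between 0.053 and 0.066 m and x of key_a in the frame of holder between -0.06 and -0.024 m and y of key_a in the frame of holder between -0.08 and 0.08 m and angle between each of key_a, key_c's own z axis and vertical below 0.2 rad and z of key_c in the frame of holder between 0.053 and 0.066 m and x of key_c in the frame of holder between -0.06 and -0.024 m and y of key_c in the frame of holder between -0.08 and 0.08 m) or (horizontal distance between key_c and keyhole below 0.004 m and z of key_c in the frame of keyhole below 0.004 m and angle between key_c's own z axis and vertical below 0.12 rad and z of key_a in the frame of holder between 0.053 and 0.066 m and x of key_a in the frame of holder between -0.06 and -0.024 m and y of key_a in the frame of holder between -0.08 and 0.08 m and angle between each of key_a, key_b's own z axis and vertical below 0.2 rad and z of key_b in the frame of holder between 0.053 and 0.066 m and x of key_b in the frame of holder between -0.06 and -0.024 m and y of key_b in the frame of holder between -0.08 and 0.08 m)) and linear speed of each of key_a, key_b, key_c below 0.03 m/s); the robot touches nothing.
It fails at once if one of the other things (remotes, mug, candle, spectacles case, cards, pen) is shifted by more than 30 mm (distance of any of remote_white, remote_black, mug, candle, glasses_case, cards, pen from where it was at the start of the episode above 0.03 m).
It also fails if it takes over 72 s, if anything falls off the work surface, if the arm or the gripper's body presses on something with over 40 N, if the wrist force passes 120 N, or if a joint passes its speed limit or range.

## Working session

There is one attempt and no reset: what is moved stays moved. The work goes in short steps, each a Python script; the robot and the scene stay as the last script left them, time stands still between calls to the robot, and variables do not carry over. Pictures are saved under pics/ and viewed, at most 10 in all, crops included, and the job is handed in when it is done.

```bash
mkdir -p pics
python3 - <<'E'
from bench import ctrl
import cv2,numpy as np
for n in("top","side"):
    cv2.imwrite(f"pics/{n}0.png",ctrl.read_camera(n)); p=ctrl.camera_params(n); print(n,p["fx"],p["fy"],p["cx"],p["cy"],p["D"]); print(np.round(p["pose"],4))
E
```

```text
top 510.52125626162297 510.52125626162297 321.2662193008343 235.8457390115572 [-0.11290472  0.          0.          0.          0.        ]
[[-0.0199  0.9935 -0.1121  0.3565]
 [-0.9998 -0.0204 -0.0036 -0.0331]
 [-0.0059  0.112   0.9937  1.5915]
 [ 0.      0.      0.      1.    ]]
side 518.6392779870698 518.6392779870698 325.3764775267523 238.31871073584773 [-0.13481326  0.          0.          0.          0.        ]
[[-0.9719  0.1173 -0.204   0.2278]
 [-0.2352 -0.5086  0.8283  1.1354]
 [-0.0066  0.853   0.5219  0.8368]
 [ 0.      0.      0.      1.    ]]
```

View pics/top0.png

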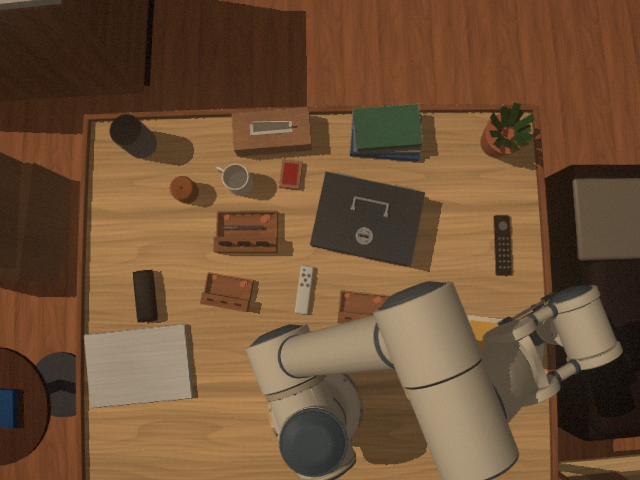

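View pics/side0.png

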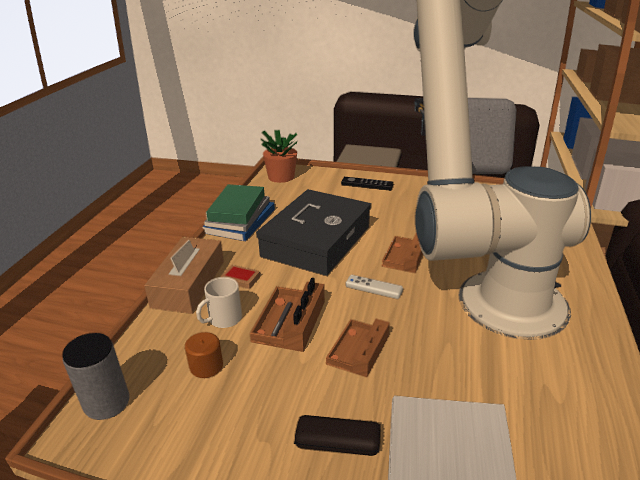

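Top view: the holder-like trays are at (247,232), (229,292) and (362,307). The one at (247,232) is the largest and is the only one holding keys and a pen, so it fits the description. The lock rosette is at (364,236) on the box. I'll confirm both in one enlarged crop.

Run:
```python
import cv2,numpy as np
t=cv2.imread("pics/top0.png");s=cv2.imread("pics/side0.png")
def c(i,x,y,w=80,h=60): 
    return cv2.resize(i[y:y+h,x:x+w],(400,300),interpolation=cv2.INTER_CUBIC)
m=np.vstack([np.hstack([c(t,208,204),c(t,324,206)]),np.hstack([c(s,250,272,100,75),c(s,293,190)])])
m=np.clip(m*1.5,0,255).astype(np.uint8)
cv2.imwrite("pics/m1.png",m)
```

```text
(no output)
```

View pics/m1.png

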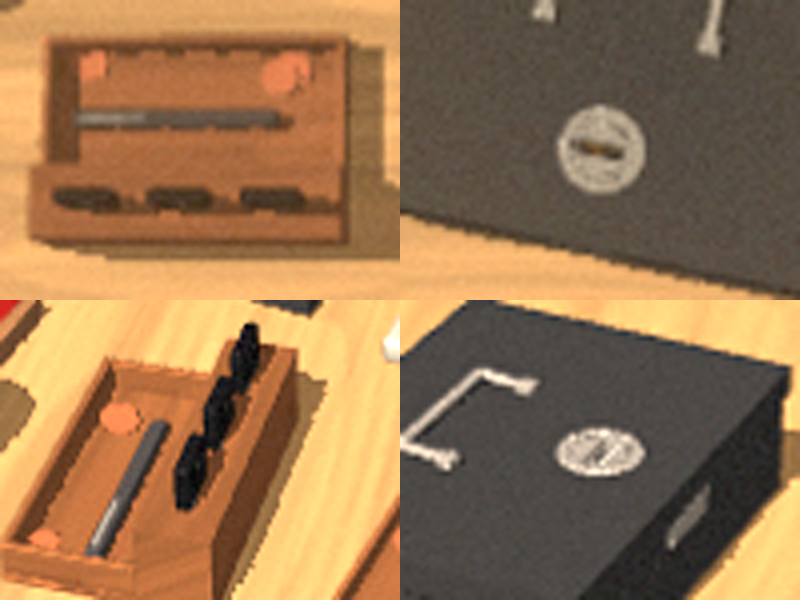

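```bash
cat > vis.py <<'E'
import cv2,numpy as np
from bench import ctrl
P={n:ctrl.camera_params(n) for n in("top","side")}
def ground(n,uv,z):
    p=P[n];K=np.array([[p["fx"],0,p["cx"]],[0,p["fy"],p["cy"]],[0,0,1.]])
    xy=cv2.undistortPoints(np.asarray(uv,float).reshape(-1,1,2),K,np.array(p["D"]))[:,0]
    M=np.asarray(p["pose"]);d=np.c_[xy[:,0],-xy[:,1],-np.ones(len(xy))]@M[:3,:3].T;o=M[:3,3]
    return (o+d*((z-o[2])/d[:,2])[:,None])[:,:2]
def blobs(mask,roi,amin):
    x,y,w,h=roi;m=np.zeros_like(mask);m[y:y+h,x:x+w]=mask[y:y+h,x:x+w]
    n,L,S,C=cv2.connectedComponentsWithStats(m,connectivity=4)
    return [(C[i],S[i,4],np.argwhere(L==i)[:,::-1]) for i in range(1,n) if S[i,4]>=amin]
E
python3 - <<'E'
from vis import *
t=cv2.imread("pics/top0.png");s=cv2.imread("pics/side0.png")
gt=t.max(2);gs=s.max(2)
print("keys top")
for thr in(45,60):
  for c,a,_ in blobs((gt<thr).astype(np.uint8),(214,236,62,14),20): print(thr,c.round(1),a,ground("top",[c],.074).round(4))
print("keys side")
for thr in (30,45):
  for c,a,_ in blobs((gs<thr).astype(np.uint8),(285,274,40,60),40): print(thr,c.round(1),a,ground("side",[c],.074).round(4))
print("rosette")
for n,g,roi,th in(("top",gt,(350,224,28,28),85),("side",gs,(320,210,25,20),110)):
  for c,a,pt in blobs((g>th).astype(np.uint8),roi,40):
    w=ground(n,cv2.convexHull(pt.astype(np.int32))[:,0],.093).astype(np.float32); e=cv2.fitEllipse(w*1000); print(n,c.round(1),a,ground(n,[c],.093).round(4),e)
dark=(gt<75).astype(np.uint8)
b=max(blobs(dark,(300,165,130,105),500),key=lambda b:b[1])
w=ground("top",b[2],.09).astype(np.float32);print("box",b[1],cv2.minAreaRect(w*1000))
# back-edge line of lid and left edge
pts=[];
for u in range(340,415):
    col=np.where(dark[165:215,u])[0]
    if len(col):pts.append((u,165+col[0]-.5))
w=ground("top",pts,.09);v=cv2.fitLine((w*1000).astype(np.float32),cv2.DIST_HUBER,0,.01,.01).ravel();print("back edge",v)
E
```

```text
keys top
60 [225.4 243.5] 45 [[0.5105 0.2608]]
60 [243.6 243.5] 46 [[0.5094 0.2055]]
60 [261.9 243.5] 49 [[0.5082 0.1506]]
keys side
30 [303.7 301.2] 272 [[0.5091 0.2123]]
45 [303.8 301.1] 306 [[0.5089 0.212 ]]
rosette
top [363.8 235.5] 217 [[ 0.5239 -0.1534]] ((524.0693359375, -152.9015655517578), (51.07007598876953, 51.47343063354492), 62.96944046020508)
side [332.6 220.1] 109 [[ 0.522  -0.1489]] ((522.4130249023438, -149.1944122314453), (49.28252029418945, 53.111045837402344), 8.260456085205078)
box 7299 ((574.2340698242188, -166.56187438964844), (304.5096740722656, 228.81402587890625), 76.84950256347656)
back edge [ 2.2804053e-01  9.7365165e-01  6.8435687e+02 -1.9795493e+02]
```

The crop confirms it: the large holder has three black heads, at top pixels (225,243), (244,243) and (262,243). The rosette is at (364,236), and its slot runs crosswise at a yaw of about −13°. Next I'll check IK and pick the nearest key.

```bash
cat > rob.py <<'E'
from vis import *
YH,YL=np.radians(-1.2),np.radians(-13.15)
C=np.array([.5092,.207]); ey=np.array([-np.sin(YH),np.cos(YH)])
SLOT={i:C+ey*.056*(i-1) for i in range(3)}   # 0 = nearest the lock
LOCK=np.array([.5233,-.1518])
SG=1   # tool y along +x*SG of the yawed frame
def R(a):
    y=SG*np.array([np.cos(a),np.sin(a),0]);z=np.array([0,0,-1.]);return np.c_[np.cross(y,z),y,z]
def p(xy,z): return [float(xy[0]),float(xy[1]),z]
ZH,ZL,ZT=.062,.097,.166
def st(): 
    return "t%.1f z%.4f F%s Mz%.3f grip%.3f f%.1f"%(ctrl.current_t(),ctrl.current_tool_pos()[2],np.round(ctrl.current_contact_force(),1),ctrl.current_wrist_torque()[2],ctrl.current_grip_width(),ctrl.current_grasp_force())
def pick(i):
    ctrl.goto(p(SLOT[i],.125),R(YH)); ctrl.move_l(p(SLOT[i],ZH),vel=.12,contact_N=10); ctrl.command_gripper(0.); print("pick",st())
    ctrl.move_l(p(SLOT[i],ZT),vel=.2)
E
python3 - <<'E'
import rob; from rob import *
for s in(1,-1):
    rob.SG=s
    for xy,z,a in((SLOT[0],.125,YH),(SLOT[2],.062,YH),(LOCK,.166,YL),(LOCK,.097,YL),(LOCK,.097,YL-1.5)):
        q=ctrl.ik(p(xy,z),R(a)); print(s,None if q is None else np.round(q,1))
E
```

```text
1 [10.1 27.  96.5 -0.  56.5 11.3]
1 [21.3 35.  93.3 -0.  51.7 22.5]
1 [-22.5  25.   91.9  -0.   63.1  -9.3]
1 [-22.5  30.3  95.9  -0.   53.8  -9.3]
1 [-22.5  30.3  95.9  -0.   53.8  76.6]
-1 [  10.1   27.    96.5   -0.    56.5 -168.7]
-1 [  21.3   35.    93.3   -0.    51.7 -157.5]
-1 [-22.5  25.   91.9  -0.   63.1 170.7]
-1 [-22.5  30.3  95.9  -0.   53.8 170.7]
-1 [ -22.5   30.3   95.9   -0.    53.8 -103.4]
```

Run:
```python
from rob import *
ctrl.command_gripper(.4)
pick(0); print(st())
ctrl.goto(p(LOCK,ZT),R(YL)); print(st())
s=ctrl.read_camera("side"); cv2.imwrite("pics/s1.png",s)
c=np.clip(cv2.resize(s[150:240,280:400],(800,600),interpolation=cv2.INTER_CUBIC)*1.4,0,255).astype(np.uint8);cv2.imwrite("pics/s1c.png",c)
```

```text
pick t4.9 z0.0623 F[-0.8 -0.2  5.8] Mz0.031 grip0.108 f30.0
t5.6 z0.1651 F[-0.5  1.1 -0.9] Mz0.028 grip0.103 f30.0
t6.7 z0.1656 F[-0.4  0.6 -0.6] Mz0.019 grip0.104 f30.0
```

View pics/s1c.png

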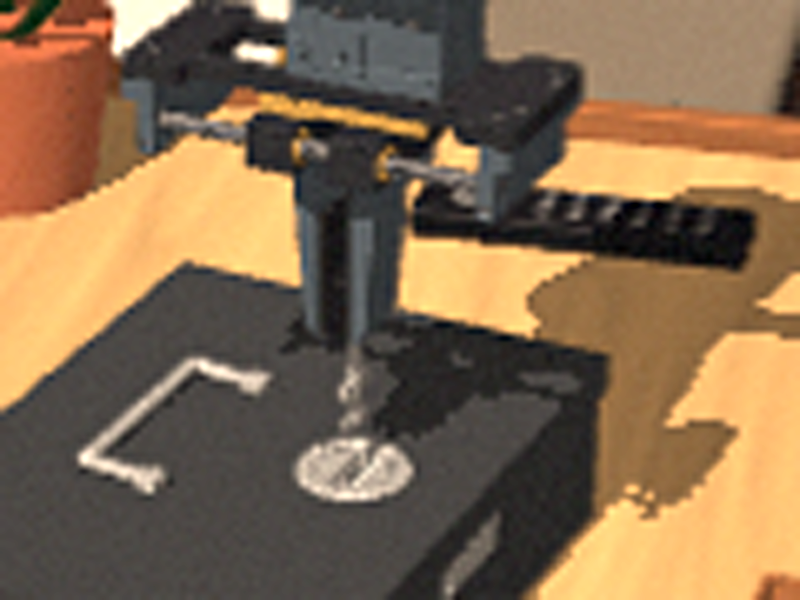

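The key hangs straight in the grip, with its blade at crop (350,390) above the rosette centre at (354,468), so it's well lined up in x. I'll insert it now.

```bash
cat >> rob.py <<'E'
def insert(xy,z):
    """lower the held key; on a miss try small offsets; True when seated"""
    for dx,dy in((0,0),(0,3),(0,-3),(3,0),(-3,0),(3,3),(-3,-3)):
        q=p(np.add(xy,[dx/1e3,dy/1e3]),z+.052)
        ctrl.move_l(q,vel=.2); h=ctrl.move_l(q[:2]+[z-.003],vel=.06,contact_N=10); zz=ctrl.current_tool_pos()[2]
        print("insert",dx,dy,h,st())
        if zz<z+.004: return True
    return False
def turn(deg,step=5,lim=.4):
    """turn clockwise in steps until the moment rises; degrees turned"""
    q0=np.array(ctrl.current_q()); m0=ctrl.current_wrist_torque()[2]; d=0
    while d<deg:
        d=min(d+step,deg); q=q0.copy(); q[5]+=d; ctrl.movej(list(q)); m=ctrl.current_wrist_torque()[2]-m0
        print("turn",d,"dM%.3f t%.2f"%(m,ctrl.current_t()))
        if abs(m)>lim: break
    return d,q0
E
python3 - <<'E'
from rob import *
if insert(LOCK,ZL):
    d,q0=turn(30); print(st())
E
```

```text
insert 0 0 True t7.8 z0.0966 F[-1.3  0.2  4.2] Mz0.088 grip0.105 f30.0
turn 5 dM-0.162 t8.10
turn 10 dM-0.127 t8.35
turn 15 dM-0.014 t8.60
turn 20 dM-0.016 t8.85
turn 25 dM-0.012 t9.10
turn 30 dM-0.015 t9.35
t9.3 z0.0967 F[ 6.  -2.9 -0.1] Mz0.072 grip0.112 f30.0
```

Run:
```python
from rob import *
turn(15); print(st())
s=ctrl.read_camera("side"); cv2.imwrite("pics/s2.png",s)
c=np.clip(cv2.resize(s[180:240,300:380],(800,600),interpolation=cv2.INTER_CUBIC)*1.4,0,255).astype(np.uint8);cv2.imwrite("pics/s2c.png",c)
```

```text
turn 5 dM-0.007 t9.60
turn 10 dM-0.049 t9.85
turn 15 dM0.003 t10.10
t10.1 z0.0968 F[ 6.  -2.8 -0.4] Mz0.075 grip0.108 f30.0
```

View pics/s2c.png

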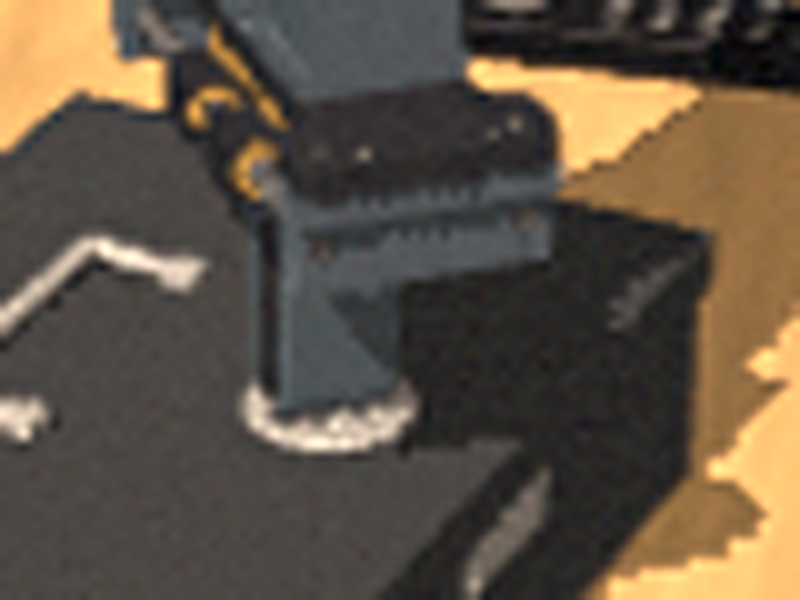

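Seated at z≈0.097. The gripper hides the ring mark in this view, so I'll keep turning and watch for the stop.

Run:
```python
from rob import *
turn(42,step=6,lim=.6); print(st(), np.round(ctrl.current_q()[5],1))
```

```text
turn 6 dM0.005 t10.40
turn 12 dM-0.001 t10.65
turn 18 dM-0.069 t10.90
turn 24 dM-0.005 t11.15
turn 30 dM0.061 t11.40
turn 36 dM0.157 t11.65
turn 42 dM0.458 t11.90
t11.9 z0.0970 F[  2.  -17.4  -0.3] Mz0.516 grip0.115 f30.1 77.0
```

The torque climbed from about 72° on and reached 0.46 N m at 87°, which is the stop, so this looks like the right key. I'll relax slightly, release, lift and look.

Run:
```python
from rob import *
q=list(ctrl.current_q()); q[5]-=4; ctrl.movej(q); print(st())
ctrl.command_gripper(.4); a=list(ctrl.current_tool_pos()); a[2]=.22; ctrl.move_l(a,vel=.15)
ctrl.goto([.38,-.42,.28],R(YL)); print(st())
t=ctrl.read_camera("top");s=ctrl.read_camera("side");cv2.imwrite("pics/t3.png",t);cv2.imwrite("pics/s3.png",s)
def c(i,x,y,w,h): return cv2.resize(i[y:y+h,x:x+w],(400,300),interpolation=cv2.INTER_CUBIC)
m=np.vstack([np.hstack([c(t,344,221,40,30),c(s,308,190,60,45)]),np.hstack([c(cv2.imread("pics/top0.png"),344,221,40,30),c(cv2.imread("pics/side0.png"),308,190,60,45)])])
cv2.imwrite("pics/m3.png",np.clip(m*1.4,0,255).astype(np.uint8))
```

```text
t12.2 z0.0968 F[ -0.2 -11.3  -0.2] Mz0.190 grip0.110 f30.0
t15.5 z0.2797 F[-0.4 -0.1  0.1] Mz-0.023 grip0.399 f0.0
```

View pics/m3.png

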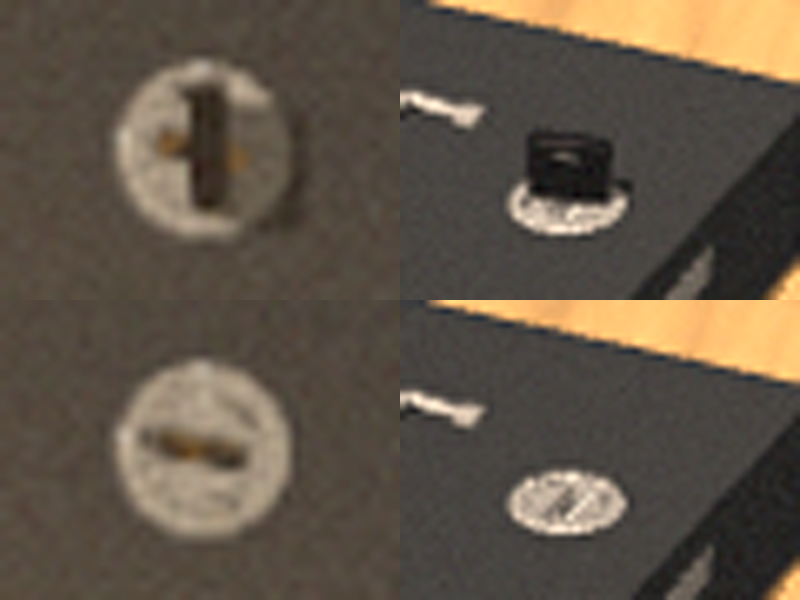

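View pics/s3.png

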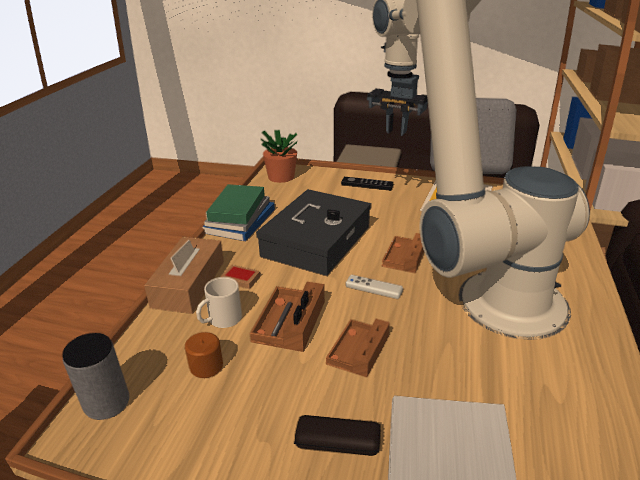

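The key stands upright and seated in the lock at crop (207,148) and side (333,214). It has turned about 80° clockwise from the slot, where a wrong key would have jammed before 23°. The other two keys stand in the holder at side (295–310, 290–320), and nothing else has moved. I'm handing it in.

```bash
python3 -c "
from bench import ctrl
print(ctrl.sign_off())"
```

```text
the job is handed in; nothing more can be done
None
```

I handed the job in at about 15.5 s of the 72 s allowed: the first key I tried turned clockwise to the stop and is seated in the lock, and the other two keys never left the holder; the lock ring's mark wasn't readable, so I judged the turn by wrist torque and the key's angle.

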